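# Set the stop plate on the drill bed and hold a bracket home in its corner

### The job

Lower the flat plate with the upright web over the two locating pins of the drill bed, either way round, until it lies flush, and let go of it. Then set the T-shaped bracket base-down on the plate and press it square into the corner, against the web and the low side stop at once. Finish while holding it there, still pushed firmly onto both stops as if for drilling, and leave the brown glass jar standing.

Things in the scene. Friction and masses are not known exactly. Their poses are not given: they have to be found in the camera images.
- bed_top (a point): Drill bed: dark steel slab, 140 x 200 mm on a 150 x 210 mm foot, fixed to the table, top 20 mm above the table. This point: centre of its top face. x across its short side, y along its long side, z up. Two steel pins stand on the y axis, 70 mm either side of this point.
- pin_a (a point): Tip of the locating pin at y = +70 mm of the bed: 10 mm diameter, standing 20 mm above the bed's top, the last 7 mm tapered to 5 mm.
- pin_b (a point): Tip of the other, equal pin, at y = -70 mm of the bed.
- plate_mid (a point): Stop plate: loose aluminium plate 130 x 170 x 8 mm (about 0.6 kg), lying on the table at the start. This point: its centre, half-way through the 8 mm, near below its centre of mass. x along the 130 mm side, y along the 170 mm side, z up. Two 12 mm through holes, on its y axis at +70 and -70 mm, fit the pins. The corner to use: the web's +x face and the side stop's -y face.
- web_grip (a point): Point in the middle of the upright web, 29 mm above plate_mid (25 mm above the plate's upper face): a place to grip the plate, with the same axes.
- web: The upright web, part of the plate: 12 mm thick along the plate's x, 100 mm long along y, 45 mm high above the plate's upper face, centred on the plate. The origin is the middle of its foot, on the plate's upper face. Its +x face lies at plate x = +6 mm.
- side_stop: The low side stop, part of the plate: a bar 53 mm along the plate's x (from 6 to 59 mm), 12 mm along y (from 38 to 50 mm), 14 mm high above the plate's upper face. The origin is the middle of its foot, at plate x = 32.5, y = 44 mm. Its -y face lies at plate y = +38 mm.
- tee_mid (a point): T-shaped aluminium bracket (0.19 kg, give or take), loose, on the table at the start: base 50 (x) x 60 (y) x 14 mm with one upright rib 14 mm thick (y), 50 mm long (x) and 36 mm high along the middle of the base; 50 mm tall in all. This point: its centre, 25 mm above its underside. z up. Its faces slide on the plate and stops with a friction of about 0.3.
- tee: The same T-shaped bracket; the origin is the centre of its underside.
- plate: The same stop plate, with web and side stop; the origin is the centre of its underside.
- jar: A bystander: brown glass jar with a black cap, 52 mm diameter, 60 mm tall, standing; origin at the centre of its underside.
Mind the look-alikes: they are no part of the job. What is shaped like the tee but blue or purple is not meant.

How it is judged:
On the way, in this order (a step that is already met when the one before it is completed fails the run):
1. the stop plate lies flush on the drill bed, over both pins, and is let go (z of plate_mid in the frame of bed_top between 0.001 and 0.0065 m and horizontal distance between plate_mid and bed_top below 0.004 m and angle between the x axis of plate_mid and the x axis of bed_top, either way round below 0.05 rad and angle between plate_mid's own z axis and vertical below 0.03 rad and contact force between the fingers and plate below 0.1 N), for 0.2 s.
2. the bracket stands base-down on the plate (z of tee_mid in the frame of plate_mid between 0.025 and 0.033 m and angle between tee_mid's own z axis and vertical below 0.05 rad and x of tee_mid in the frame of plate_mid above 0 m and y of tee_mid in the frame of plate_mid below 0.03 m), for 0.1 s.
At the end, for the whole second after the job is handed in: Plate over both pins, flush on the bed (2.5 mm up, 4 mm sideways, 0.03 rad tilt). Bracket flat on it (4 mm, 0.05 rad), square (0.04 rad), at rest, held or pushed by the fingers (over 1 N), pressing on web and side stop by over 1 N each; fingers off the plate (under 0.5 N) (all of step 2 and z of plate_mid in the frame of bed_top between 0.001 and 0.0065 m and horizontal distance between plate_mid and bed_top below 0.004 m and angle between the x axis of plate_mid and the x axis of bed_top, either way round below 0.05 rad and angle between plate_mid's own z axis and vertical below 0.03 rad and (angle between the x axis of tee_mid and the x axis of plate_mid, either way round below 0.04 rad or angle between the x axis of tee_mid and the y axis of plate_mid, either way round below 0.04 rad) and contact force between tee and web above 1 N and contact force between tee and side_stop above 1 N and contact force between the fingers and tee above 1 N and contact force between the fingers and plate below 0.5 N and linear speed of tee below 0.01 m/s); the arm keeps its last pose, push and grip.
It fails at once if the jar is knocked over (angle between jar's own z axis and vertical above 0.5 rad).
It also fails if it takes over 72 s, if anything falls off the work surface, if the arm or the gripper's body presses on something with over 40 N, if the wrist force passes 120 N, or if a joint passes its speed limit or range.

### The arm

A 6-joint arm with a two-finger parallel gripper is mounted at the origin on the work surface. World frame = base frame: x ahead of the robot, y to its left, z up, the work surface at z = 0. Lengths are in m, angles in rad, forces in N, time in s.
With the tool pointing down it reaches from about 0.25 to 0.775 m from the base axis. Payload 4 kg.
Tool frame: the origin (TCP) lies between the finger pads; the fingertips stand 17 mm ahead of it and the grasp point (between the pads) lies 2 mm behind it (r.nose_length is the distance from the TCP to the fingertips, in m); z points along the fingers, y is the direction in which the jaws open and shut (so a half turn about z gives the same grasp; the last joint's range is limited). The gripper opens to 85 mm and grips with 20 to 120 N. Pads are 22 mm wide; open, the fingers measure 114 mm over their backs; the gripper's body (76 mm by 85 mm) begins 54 mm behind the grasp point. The pads swing forward as they close: fully open they stand 13 mm farther back than shut.
Start: joints at [1.137, 0.087, 1.371, -0, 1.684, -0.103], TCP at [0.179, 0.52, 0.248] pointing down, gripper open.
Joint ranges: [-3.1, 3.1], [-0.76, 2.03], [0.27, 2.55], [-1.08, 4.22], [0.17, 2.65], [-2.57, 2.57]. Speed limits (rad/s): [2.79, 2.79, 3.14, 3.14, 3.14, 3.14].

### API

Orientations are given as a rotation vector (axis times angle).
In Python, from cell import r, vision, hand_in gives the robot as it stands. The module is installed in compiled form; this text tells all that it offers.
- The arm moves only by the tool servo_tool, never from a script. Its argument "plan" is a list of rows, each a list of 7 numbers: the turn, a rotation vector about the tool's x, y, z in degrees, then the shift along the tool's x, y, z in cm, then the opening, from -1 (shut) to 1 (fully open). A call has 1 to 10 rows; each row is the pose to reach, as a shift and turn from the pose commanded when the call began, along the tool's axes at that moment; what a row does not reach only later rows make up. A row lasts 1/10 s, in which the tool goes at most 50 mm and 8.59 degrees, less where a joint would pass 70% of its speed; a pose out of reach is approached as far as the arm can. A call with a gripper value outside its range is refused whole. The fingers move at their own pace and stop on an object; "grip_force" is the grip in N (left out, the last holds). Time passes only in rows, so rows that repeat a pose let the fingers close. It gives the time, the measured TCP pose, the force and the opening at its end, in the units of the state.
- r.read_state(): the state, without advancing time (a new reading comes with each control period).
- vision.snapshot(name): name is "scene" or "top" or "wrist"; returns (picture, depth): 384x512x3 uint8, red, green, blue; 384x512 float32, m along the optical axis (not along the pixel's ray), 0 where there is no reading.
- vision.camera_info(name): a dict with "fx", "fy", "cx", "cy" (pixels), "R" (3x3) and "t" (3): a world point X has camera coordinates R X + t; the wrist camera has in their place "hand_eye" (4x4, takes a point from camera to tool coordinates, whose origin is the TCP and whose axes are the flange's). Camera axes: x right, y down, z forward; pixel columns grow to the right and rows downward; lengths in m; the calibration is good to about 2 mm. A picture is of the moment at which its call begins: read the wrist's pose just before it. camera_info takes no time and is no camera call.
- hand_in(): hands the job in, once; it reports no verdict.
The state is a dict: "time": time; "q": joint angles; "qd": joint speeds; "effort": joint torques, N m; "eef_pos": TCP position; "tcp_rot": TCP orientation; "force": force on the tool from outside, world axes, zero at the start; "moment": the same for the moment, N m; "width": opening from 0.0 (shut) to 1.0 (fully open).
Only numpy, scipy, OpenCV 4.12 (cv2) and the standard library are available. Lean on these libraries where they do the work, as an engineer would, in place of code of your own. Each camera call takes 0.05 s, during which the arm holds its last target. There are 200 camera calls.

## Working session

There is one attempt and no reset: what is moved stays moved. The work goes in short steps, Python scripts to look and compute and a tool call to move; the robot and the scene stay as the last step left them, time stands still between calls to the robot, and variables do not carry over. Pictures are saved under pics/ and viewed, about 8 in all and at most 12, crops included, and the job is handed in when it is done.

Besides the shell and the picture viewer there is one more tool, called after ">>>" by a JSON object that holds its "api" and its "payload", one argument or row to a line. servo_tool: Moves the arm, as the interface text tells. Its arguments: {"type":"object","properties":{"plan":{"type":"array"},"grip_force":{"type":"number"}},"required":["plan"]}

```bash
mkdir -p pics; cat > h.py <<'E'
import numpy as np, cv2
from cell import r, vision, hand_in
from scipy.spatial.transform import Rotation as Ro
def snap(n, save=None):
    s=r.read_state(); p,d=vision.snapshot(n); c=vision.camera_info(n)
    if n=="wrist":
        T=np.eye(4); T[:3,:3]=Ro.from_rotvec(s["tcp_rot"]).as_matrix(); T[:3,3]=s["eef_pos"]
        M=T@np.array(c["hand_eye"])
    else:
        M=np.eye(4); M[:3,:3]=np.array(c["R"]).T; M[:3,3]=-M[:3,:3]@np.array(c["t"])
    if save: cv2.imwrite("pics/"+save,p[:,:,::-1])
    return p,d,c,M
def cloud(d,c,M):
    v,u=np.indices(d.shape); X=np.stack([(u-c["cx"])/c["fx"]*d,(v-c["cy"])/c["fy"]*d,d],-1)
    W=X@M[:3,:3].T+M[:3,3]; W[d==0]=np.nan; return W
def onplane(uv,z,c,M):
    uv=np.atleast_2d(uv).astype(float)
    k=np.stack([(uv[:,0]-c["cx"])/c["fx"],(uv[:,1]-c["cy"])/c["fy"],np.ones(len(uv))],-1)@M[:3,:3].T
    return M[:3,3]+k*((z-M[2,3])/k[:,2])[:,None]
E
python3 - <<'E'
from h import *
out=[]
for n in("top","scene"):
    p,d,c,M=snap(n,n+"0.png"); np.savez(n+"0.npz",p=p,d=d,M=M); print(n,c,M[:3,3]); out.append(p[:,:,::-1])
cv2.imwrite("pics/both.png",cv2.resize(np.vstack(out),(400,600)))
print(r.read_state(), r.nose_length)
E
```

```text
top {'fx': 354.528166667335, 'fy': 354.528166667335, 'cx': 255.8500123253558, 'cy': 188.00800410657112, 'R': array([[ 0.01413278, -0.99963994,  0.02280929],
       [-0.9951938 , -0.01627326, -0.09656337],
       [ 0.09689979, -0.02133495, -0.99506545]]), 't': array([0.01487226, 0.5375687 , 0.84531017])} [0.45286448 0.04164955 0.89270917]
scene {'fx': 390.67754217803076, 'fy': 390.67754217803076, 'cx': 255.3920984289137, 'cy': 191.46474716252825, 'R': array([[ 0.20090133,  0.979609  , -0.0022043 ],
       [ 0.61061333, -0.12698545, -0.78168156],
       [-0.76602221,  0.15569488, -0.62367386]]), 't': array([-0.14978108, -0.27222436,  1.54509158])} [ 1.3798895  -0.12840449  0.7505103 ]
{'time': 0.1, 'q': array([ 1.13691670e+00,  8.79074689e-02,  1.37210942e+00,  6.72629105e-06,
        1.68363522e+00, -1.03090674e-01]), 'qd': array([-0.00154932, -0.00118733, -0.00450544,  0.00015631, -0.00036574,
        0.00030965]), 'effort': array([ 2.54604478e-03, -3.53013682e+01, -3.14219391e+01, -6.43991757e-05,
        7.98341527e-03,  1.08042437e-05]), 'eef_pos': array([0.17845304, 0.51979779, 0.24723855]), 'tcp_rot': array([-0.51714391, -3.09817432,  0.00311576]), 'force': array([-0.36165759,  0.33870249, -0.74212629]), 'moment': array([ 0.07365981,  0.04598495, -0.0379162 ]), 'width': 1.0001862539830657} 0.017
```

View pics/top0.png

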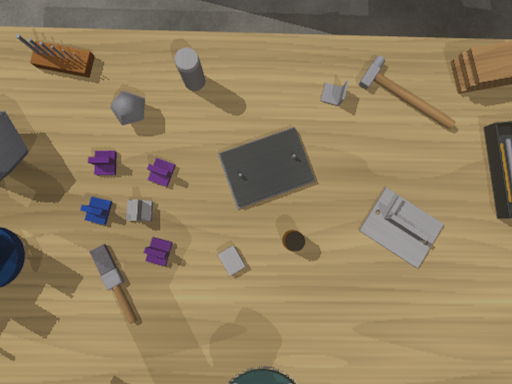

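View pics/scene0.png

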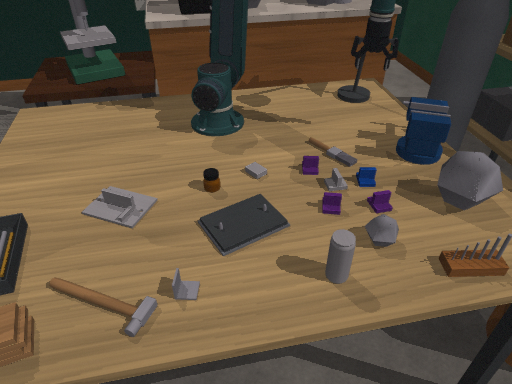

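Plate with web at top (402,227), bed at (267,168), jar at (294,241). Tee candidates: grey at top (140,210), grey block (232,260) without a rib, grey bracket (335,93) with its rib near the edge; the purple and blue ones are look-alikes. (140,210) fits best, so I'll confirm it in a crop.

```bash
python3 - <<'E'
from h import *
import pickle
t=cv2.imread("pics/top0.png"); s=cv2.imread("pics/scene0.png")
f=lambda im,u,v,h=30:cv2.resize(im[v-h:v+h,u-h:u+h],(260,260),interpolation=cv2.INTER_CUBIC)
cv2.imwrite("pics/crops.png",np.vstack([np.hstack([f(t,140,210),f(t,335,93),f(t,402,227,48)]),np.hstack([f(s,337,180),f(s,185,287),f(s,120,205,40)])]))
T=np.load("top0.npz"); c=vision.camera_info("top"); p,d,M=T["p"],T["d"],T["M"]; W=cloud(d,c,M); z=W[...,2]
print("table z",np.nanmedian(z[300:340,300:450]))
def box(name,u0,u1,v0,v1,zlo,zhi):
    m=np.zeros(z.shape,np.uint8); m[v0:v1,u0:u1]=((z>zlo)&(z<zhi))[v0:v1,u0:u1]
    n,l,st,ce=cv2.connectedComponentsWithStats(m); k=1+np.argmax(st[1:,4]); q=W[l==k]
    R=cv2.minAreaRect((q[:,:2]*1000).astype(np.float32)); print(name,len(q),"z",np.round(np.nanpercentile(q[:,2],[5,50,95]),4),"rect mm",np.round(R[0],1),np.round(R[1],1),round(R[2],2))
box("bed",210,325,120,215,.012,.027)
box("pins",210,268,150,215,.03,.06); box("pins",268,325,120,175,.03,.06)
box("plate",350,450,180,270,.003,.013); box("web",350,450,180,270,.035,.07); box("stop",350,450,180,270,.015,.028)
box("jar",275,315,225,260,.045,.08)
box("tee",120,158,190,228,.006,.02); box("teerib",120,158,190,228,.035,.07)
box("grey2",320,350,75,110,.006,.02);box("grey2rib",320,350,75,110,.03,.07)
box("block",215,250,240,280,.006,.05)
E
```

```text
table z -7.567696896115805e-05
bed 4420 z [0.0172 0.0198 0.0223] rect mm [592.3  -2. ] [140.5 200.1] 20.55
pins 14 z [0.0323 0.0373 0.0406] rect mm [566.6  63.5] [7.2 7.4] 0.89
pins 13 z [0.0317 0.0378 0.0419] rect mm [615.5 -67.6] [7.6 6.3] 79.14
plate 3024 z [0.0052 0.0079 0.0104] rect mm [ 446.6 -342.7] [174.6 135.4] 57.53
web 288 z [0.0379 0.0522 0.0547] rect mm [ 446.  -341.4] [101.1  13.2] 57.9
stop 172 z [0.0164 0.0218 0.0256] rect mm [ 468.6 -355.2] [99.  65.2] 57.44
jar 315 z [0.0569 0.0596 0.0621] rect mm [410.1 -68.3] [44.  44.8] 0.79
tee 226 z [0.0106 0.0138 0.0168] rect mm [477.5 292.6] [24.6 49.6] 89.5
teerib 161 z [0.0382 0.0491 0.0515] rect mm [478.5 310.6] [15.1 48.3] 87.97
grey2 22 z [0.0062 0.0076 0.0192] rect mm [ 792.5 -188. ] [ 8.8 29. ] 75.81
grey2rib 70 z [0.0336 0.0478 0.0514] rect mm [ 782. -192.] [ 5.7 50. ] 75.0
block 475 z [0.0167 0.0195 0.0223] rect mm [360.1  81.4] [59.9 45.3] 30.79
```

View pics/crops.png

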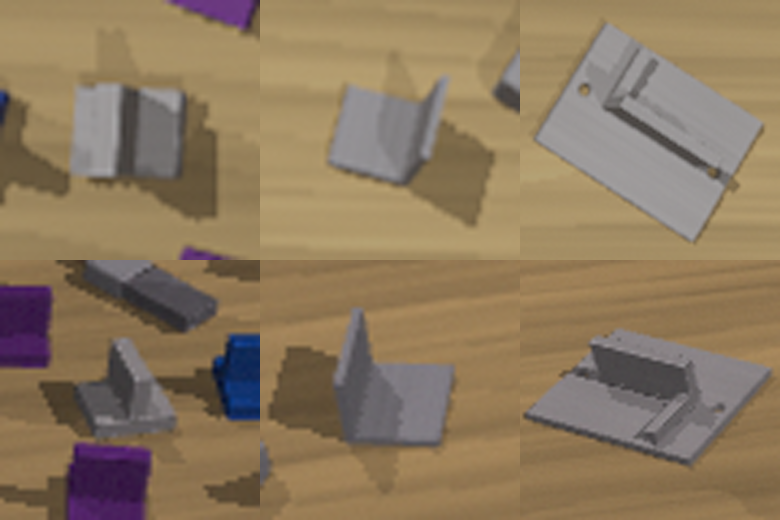

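Confirmed: crop 1 (top (140,210), scene (337,180)) is the grey T with a central rib. The other grey bracket, at (335,93), is an L. The plate yaw is about -32.3° and the bed yaw about 20.5°. I'll move over the plate.

>>> {"api": "servo_tool", "payload": {
  "plan": [
    [0,0,8,-3,-4,0,1],
    [0,0,16,-6,-8,0,1],
    [0,0,24,-9,-12,0,1],
    [0,0,32,-12,-16,0,1],
    [0,0,40,-15,-20,0,1],
    [0,0,48,-18,-24,0,1],
    [0,0,56,-21,-28,0,1],
    [0,0,64,-24,-32,0,1],
    [0,0,72,-27,-36,0,1],
    [0,0,80,-30,-40,0,1]
  ]
}}

```text
time: 1.1
eef_pos: [0.3323, 0.0426, 0.2482]
tcp_rot: [2.393, 2.034, 0.001]
force: [1.2, 0.5, -0.0]
width: 1.002
```

```bash
cat >> h.py <<'E'
def go(x,y,z,jaw):
    "shift (cm, tool axes) and turn (deg, about tool z) to a target with vertical tool, jaw axis angle in deg (mod 180)"
    s=r.read_state(); R=Ro.from_rotvec(s["tcp_rot"]).as_matrix()
    a=np.radians(jaw); best=None
    for k in (0,np.pi):
        yv=np.array([np.cos(a+k),np.sin(a+k),0]); zv=np.array([0,0,-1.]); Rt=np.stack([np.cross(yv,zv),yv,zv],1)
        w=np.degrees(Ro.from_matrix(R.T@Rt).as_rotvec())
        if best is None or np.linalg.norm(w)<np.linalg.norm(best): best=w
    print("t",s["time"],"pos",np.round(s["eef_pos"],4),"jaw",np.round(np.degrees(np.arctan2(R[1,1],R[0,1])),2),"tilt",np.round(np.degrees(R[:2,2]),2),"F",np.round(s["force"],1),"M",np.round(s["moment"],2),"w",round(s["width"],3),"q6",round(s["q"][5],2))
    print("turn",np.round(best,2),"shift cm",np.round(100*R.T@(np.array([x,y,z])-s["eef_pos"]),2))
E
python3 -c "
from h import *
go(.446,-.342,.25,-32.3)"
```

```text
t 1.1 pos [0.3323 0.0426 0.2482] jaw -9.27 tilt [0.05 0.02] F [ 1.2  0.5 -0. ] M [ 0.01 -0.09  0.03] w 1.002 q6 0.12
turn [ 0.04 -0.03 23.03] shift cm [-36.12  17.42  -0.18]
```

>>> {"api": "servo_tool", "payload": {
  "plan": [
    [0,0,2.9,-4.5,2.2,0,1],
    [0,0,5.8,-9,4.4,0,1],
    [0,0,8.6,-13.5,6.5,0,1],
    [0,0,11.5,-18,8.7,0,1],
    [0,0,14.4,-22.6,10.9,0,1],
    [0,0,17.3,-27.1,13.1,0,1],
    [0,0,20.2,-31.6,15.2,0,1],
    [0,0,23,-36.1,17.4,0,1],
    [0,0,23,-36.1,17.4,0,1]
  ]
}}

```text
time: 2.0
eef_pos: [0.4481, -0.3442, 0.2443]
tcp_rot: [-2.748, -1.514, 0.004]
force: [0.0, 0.3, 0.0]
width: 1.004
```

```bash
python3 - <<'E'
from h import *
go(.446,-.342,.25,-32.3)
p,d,c,M=snap("wrist","w1.png"); np.savez("w1.npz",p=p,d=d,M=M); print(c)
W=cloud(d,c,M); z=W[...,2]
for n,lo,hi in(("plate",.004,.013),("stop",.018,.026),("web",.046,.06)):
    m=((z>lo)&(z<hi)).astype(np.uint8); k,l,st,ce=cv2.connectedComponentsWithStats(m); i=1+np.argmax(st[1:,4]); q=W[l==i]
    R=cv2.minAreaRect((q[:,:2]*1000).astype(np.float32)); print(n,len(q),np.round(np.nanmedian(q[:,2]),4),np.round(R[0],1),np.round(R[1],1),round(R[2],2),st[i])
E
```

```text
t 2.0 pos [ 0.4481 -0.3442  0.2443] jaw -32.28 tilt [-0.24  0.11] F [0.  0.3 0. ] M [-0.01  0.03  0.05] w 1.004 q6 -0.19
turn [-0.27  0.03  0.02] shift cm [ 0.07 -0.3  -0.57]
{'fx': 285.60899944133274, 'fy': 285.60899944133274, 'cx': 256.0633337348559, 'cy': 191.2456474959937, 'hand_eye': array([[ 5.03550522e-04, -9.47353064e-01, -3.20190441e-01,
         8.30821497e-02],
       [ 9.99999784e-01,  6.12480480e-04, -2.39497613e-04,
        -3.75005371e-04],
       [ 4.22999193e-04, -3.20190251e-01,  9.47353168e-01,
        -1.25472748e-01],
       [ 0.00000000e+00,  0.00000000e+00,  0.00000000e+00,
         1.00000000e+00]])}
plate 11588 0.0079 [ 447.4 -343.9] [170.1 130.2] 57.79 [  203    93   109   130 11588]
stop 1029 0.0226 [ 733.6 -434.3] [100.1  20.8] 61.05 [ 489   54   23   91 1029]
web 850 0.0528 [ 448.4 -342.8] [98.8 11. ] 57.49 [252 126  11  85 850]
```

View pics/w1.png

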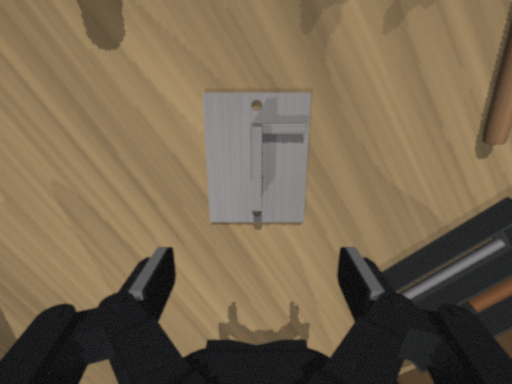

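Wrist view: the plate is centred near pixel (257,157), its hole is at (257,105), and the side stop is on the upper right, as deduced. Descend and grip the web.

```bash
python3 -c "
from h import *
go(.4477,-.3435,.032,-32.35)"
```

```text
t 2.05 pos [ 0.4478 -0.3415  0.2452] jaw -32.14 tilt [-0.22  0.2 ] F [-0.1  0.4 -0.5] M [ 0.02 -0.03 -0.01] w 0.998 q6 -0.19
turn [-0.29 -0.05  0.21] shift cm [-0.2   0.2  21.32]
```

>>> {"api": "servo_tool", "payload": {
  "plan": [
    [0,0,0,0,0,3,1],
    [0,0,0,0,0,7,1],
    [0,0,0,0,0,11,1],
    [0,0,0,0,0,15,1],
    [0,0,0,0,0,18,1],
    [0,0,0,0,0,18.5,1],
    [0,0,0,0,0,18.5,1]
  ]
}}

```text
time: 2.75
eef_pos: [0.4477, -0.3378, 0.063]
tcp_rot: [-2.744, -1.525, 0.001]
force: [0.2, -1.1, 0.6]
width: 0.999
```

```bash
python3 -c "
from h import *
import time
for i in range(2): go(.4477,-.3435,.032,-32.35)"
```

```text
t 2.75 pos [ 0.4477 -0.3378  0.063 ] jaw -31.89 tilt [-0.07  0.09] F [ 0.2 -1.1  0.6] M [ 0.01 -0.01 -0.02] w 0.999 q6 -0.19
turn [-0.11 -0.04  0.46] shift cm [-0.49  0.3   3.1 ]
t 2.75 pos [ 0.4477 -0.3378  0.063 ] jaw -31.89 tilt [-0.07  0.09] F [ 0.2 -1.1  0.6] M [ 0.01 -0.01 -0.02] w 0.999 q6 -0.19
turn [-0.11 -0.04  0.46] shift cm [-0.49  0.3   3.1 ]
```

>>> {"api": "servo_tool", "payload": {
  "plan": [
    [0,0,0.4,-0.4,0.3,1.5,1],
    [0,0,0.4,-0.5,0.3,3.1,1],
    [0,0,0.4,-0.5,0.3,3.1,1],
    [0,0,0.4,-0.5,0.3,3.1,1]
  ]
}}

```text
time: 3.15
eef_pos: [0.4486, -0.3456, 0.0333]
tcp_rot: [2.751, 1.514, 0.001]
force: [-0.2, 0.5, -0.3]
width: 1.001
```

```bash
python3 -c "
from h import *
go(.4477,-.3435,.032,-32.35)"
```

```text
t 3.15 pos [ 0.4486 -0.3456  0.0333] jaw -32.36 tilt [ 0.07 -0.06] F [-0.2  0.5 -0.3] M [0.01 0.01 0.05] w 1.001 q6 -0.19
turn [ 0.09  0.01 -0.01] shift cm [ 0.13 -0.19  0.13]
```

>>> {"api": "servo_tool", "payload": {
  "plan": [
    [0,0,0,0.1,-0.1,0,0.3],
    [0,0,0,0.1,-0.1,0,-1],
    [0,0,0,0.1,-0.1,0,-1],
    [0,0,0,0.1,-0.1,0,-1],
    [0,0,0,0.1,-0.1,0,-1],
    [0,0,0,0.1,-0.1,0,-1],
    [0,0,0,0.1,-0.1,0,-1],
    [0,0,0,0.1,-0.1,0,-1]
  ],
  "grip_force": 80
}}

```text
time: 3.95
eef_pos: [0.4478, -0.3437, 0.0326]
tcp_rot: [2.752, 1.515, 0.0]
force: [-1.1, -0.1, 2.8]
width: 0.129
```

```bash
python3 -c "
from h import *
go(.4477,-.3435,.132,-32.35)"
```

```text
t 3.95 pos [ 0.4478 -0.3437  0.0326] jaw -32.35 tilt [ 0.01 -0.  ] F [-1.1 -0.1  2.8] M [0.1  0.21 0.06] w 0.129 q6 -0.19
turn [ 0.01 -0.   -0.  ] shift cm [ 0.01 -0.02 -9.94]
```

>>> {"api": "servo_tool", "payload": {
  "plan": [
    [0,0,0,0,0,-2,-1],
    [0,0,0,0,0,-5,-1],
    [0,0,-3,1,-0.7,-8,-1],
    [0,0,-9,4,-3,-11,-1],
    [0,0,-16,7.5,-5.3,-14,-1],
    [0,0,-23,11,-7.8,-16,-1],
    [0,0,-30,14.5,-10.3,-16.7,-1],
    [0,0,-37,18,-12.8,-16.7,-1],
    [0,0,-44,21,-15,-16.7,-1],
    [0,0,-50,23,-16.4,-16.7,-1]
  ]
}}

```text
time: 4.95
eef_pos: [0.4308, -0.0589, 0.1973]
tcp_rot: [-1.844, -2.539, 0.0]
force: [0.8, -0.3, -5.3]
width: 0.131
```

>>> {"api": "servo_tool", "payload": {
  "plan": [
    [0,0,-2.9,0,0,0,-1],
    [0,0,-2.9,0,0,0,-1],
    [0,0,-2.9,0,0,0,-1],
    [0,0,-2.9,0,0,0,-1]
  ]
}}

```text
time: 5.35
eef_pos: [0.432, -0.0621, 0.1985]
tcp_rot: [-1.791, -2.579, 0.001]
force: [0.6, -0.3, -4.7]
width: 0.134
```

```bash
python3 - <<'E'
from h import *
go(.433,-.062,.2,20.5)
p,d,c,M=snap("wrist","w2.png"); np.savez("w2.npz",p=p,d=d,M=M); go(.433,-.062,.2,20.5)
W=cloud(d,c,M); z=W[...,2]
for n,lo,hi in(("bed",.013,.027),("pins",.03,.045),("web",.195,.225)):
    m=((z>lo)&(z<hi)).astype(np.uint8); k,l,st,ce=cv2.connectedComponentsWithStats(m)
    for i in 1+np.argsort(-st[1:,4])[:5]:
        q=W[l==i]; 
        if len(q)<8: continue
        R=cv2.minAreaRect((q[:,:2]*1000).astype(np.float32)); print(n,len(q),np.round(np.nanmedian(q[:,2]),4),np.round(R[0],1),np.round(R[1],1),round(R[2],2),st[i])
E
```

```text
t 5.35 pos [ 0.432  -0.0621  0.1985] jaw 20.45 tilt [-0.08  0.02] F [ 0.6 -0.3 -4.7] M [-0.03 -0.02  0.  ] w 0.134 q6 -0.63
turn [-0.07 -0.05 -0.05] shift cm [-0.03  0.1  -0.15]
t 5.4 pos [ 0.4321 -0.0621  0.1987] jaw 20.45 tilt [-0.06  0.02] F [ 0.1  0.3 -6.2] M [-0.    0.01  0.01] w 0.135 q6 -0.63
turn [-0.05 -0.04 -0.05] shift cm [-0.02  0.09 -0.13]
bed 17994 0.02 [594.2  -2. ] [141.1 200.1] 20.74 [  356    78   145   177 17994]
bed 2418 0.0199 [364.3  76.6] [60.2 35.3] 30.62 [ 205    0   70   43 2418]
bed 140 0.0203 [ 784.  -190.5] [ 5.2 51.7] 79.67 [447 335  33  23 140]
pins 170 0.0375 [ 784.4 -190.2] [ 5.  53.8] 80.79 [454 344  36  26 170]
pins 107 0.0364 [567.9  63. ] [7.6 8.7] 23.18 [426 105  13  10 107]
pins 77 0.036 [617.1 -66.9] [8.8 7.4] 51.71 [403 233  11  10  77]
web 6643 0.2185 [429.1 -51.8] [38.  78.5] 1.09 [ 210  169   95  176 6643]
web 46 0.2236 [451.9 -47. ] [5.4 1.6] 13.19 [306 283  15   7  46]
web 41 0.2237 [408.2 -63. ] [4.8 1.4] 29.97 [195 283  13   7  41]
```

View pics/w2.png

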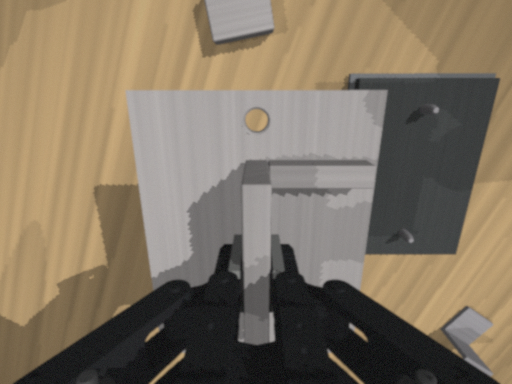

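Wrist view: the plate is held square in the hand with its hole at (257,120). Pins are at (428,110) and (407,237). Now I measure the hole against the tool.

```bash
python3 - <<'E'
from h import *
D=np.load("w2.npz"); p,d,M=D["p"],D["d"],D["M"]; c=vision.camera_info("wrist"); H=np.array(c["hand_eye"])
Tl=cloud(d,c,H)*1000
z=Tl[...,2]; print("plate top z tool",np.nanmedian(z[100:115,150:230]))
zt=np.nanmedian(z[95:150,140:235])
# hole: interior far depth
m=np.zeros(z.shape,np.uint8); m[105:135,240:275]=(z>zt+15)[105:135,240:275]
k,l,st,ce=cv2.connectedComponentsWithStats(m); i=1+np.argmax(st[1:,4]); print(st[i],ce[i])
hsv=cv2.cvtColor(p,cv2.COLOR_RGB2HSV); m2=np.zeros_like(m); m2[105:135,240:275]=(hsv[...,1]>60)[105:135,240:275]
k,l,st,ce2=cv2.connectedComponentsWithStats(m2); j=1+np.argmax(st[1:,4]); print(st[j],ce2[j])
for e in(ce[i],ce2[j]):print("hole tool mm",onplane(e,zt,c,np.block([[H[:3,:3],H[:3,3:]*1000],[H[3:]]])))
q=Tl[(abs(z-zt)<4)]; 
for lo,hi in((40,60),(60,80),):
    s=q[(q[:,0]>lo)&(q[:,0]<hi)]; print("x",lo,hi,"y edges",np.percentile(s[:,1],[.3,99.7]))
for lo,hi in((-55,-20),(20,55)):
    s=q[(q[:,1]>lo)&(q[:,1]<hi)]; print("y",lo,hi,"xmax",np.percentile(s[:,0],99.8))
go(.5928,-.002,.2,20.6)
E
```

```text
plate top z tool 24.692247914066463
[246 109  22  22 383] [256.50130548 119.66057441]
[246 109  22  22 392] [256.34438776 119.60714286]
hole tool mm [[71.12392955  0.39700085 24.7097957 ]]
hole tool mm [[71.15049761  0.31668219 24.7097957 ]]
x 40 60 y edges [-64.29166093  65.13545078]
x 60 80 y edges [-64.27277264  64.99094421]
y -55 -20 xmax 85.40646386548998
y 20 55 xmax 85.45440829577322
t 5.4 pos [ 0.4321 -0.0621  0.1987] jaw 20.45 tilt [-0.06  0.02] F [ 0.1  0.3 -6.2] M [-0.    0.01  0.01] w 0.135 q6 -0.63
turn [-0.05 -0.04 -0.15] shift cm [ 0.02 17.16 -0.14]
```

>>> {"api": "servo_tool", "payload": {
  "plan": [
    [0,0,-0.1,0,3,0,-1],
    [0,0,-0.1,0,6.5,0,-1],
    [0,0,-0.1,0,10,0,-1],
    [0,0,-0.1,0,13.5,1,-1],
    [0,0,-0.1,0,16,4,-1],
    [0,0,-0.1,0,17.1,7,-1],
    [0,0,-0.1,0,17.1,10,-1],
    [0,0,-0.1,0,17.1,11,-1],
    [0,0,-0.1,0,17.1,11,-1],
    [0,0,-0.1,0,17.1,11,-1]
  ]
}}

```text
time: 6.4
eef_pos: [0.5932, -0.0022, 0.0907]
tcp_rot: [1.787, 2.581, 0.002]
force: [-0.3, -0.1, -3.9]
width: 0.128
```

>>> {"api": "servo_tool", "payload": {
  "plan": [
    [0,0,0,0,0,0,-1],
    [0,0,0,0,0,0,-1]
  ]
}}

```text
time: 6.6
eef_pos: [0.5936, -0.0019, 0.0918]
tcp_rot: [1.786, 2.58, 0.003]
force: [-0.6, -0.6, -4.7]
width: 0.13
```

```bash
python3 -c "
from h import *
go(.5928,-.0027,.0526,20.6)"
```

```text
t 6.6 pos [ 0.5936 -0.0019  0.0918] jaw 20.63 tilt [ 0.25 -0.02] F [-0.6 -0.6 -4.7] M [0.04 0.05 0.01] w 0.13 q6 -0.46
turn [0.23 0.11 0.03] shift cm [-0.04 -0.12  3.92]
```

>>> {"api": "servo_tool", "payload": {
  "plan": [
    [0,0,0,-0.05,-0.1,0.5,-1],
    [0,0,0,-0.05,-0.1,1,-1],
    [0,0,0,-0.05,-0.1,1.5,-1],
    [0,0,0,-0.05,-0.1,2,-1],
    [0,0,0,-0.05,-0.1,2.4,-1],
    [0,0,0,-0.05,-0.1,2.6,-1],
    [0,0,0,-0.05,-0.1,2.6,-1],
    [0,0,0,-0.05,-0.1,2.6,-1]
  ]
}}

```text
time: 7.4
eef_pos: [0.5923, -0.0026, 0.0634]
tcp_rot: [1.787, 2.582, 0.001]
force: [3.1, -0.1, -6.1]
width: 0.131
```

```bash
python3 -c "
from h import *
go(.5928,-.0027,.0526,20.6)"
```

```text
t 7.4 pos [ 0.5923 -0.0026  0.0634] jaw 20.64 tilt [ 0.09 -0.01] F [ 3.1 -0.1 -6.1] M [-0.19 -0.62 -0.08] w 0.131 q6 -0.46
turn [0.08 0.04 0.04] shift cm [-0.03  0.04  1.08]
```

>>> {"api": "servo_tool", "payload": {
  "plan": [
    [0,0,0,0,0.05,0.3,-1],
    [0,0,0,0,0.05,0.6,-1],
    [0,0,0,0,0.05,0.9,-1],
    [0,0,0,0,0.05,1.1,-1],
    [0,0,0,0,0.05,1.15,-1],
    [0,0,0,0,0.05,1.15,-1]
  ]
}}

```text
time: 8.0
eef_pos: [0.5926, -0.0024, 0.0526]
tcp_rot: [1.787, 2.583, 0.001]
force: [2.2, -1.9, -0.4]
width: 0.131
```

```bash
python3 -c "
from h import *
go(.5928,-.0027,.0526,20.6)"
```

```text
t 8.0 pos [ 0.5926 -0.0024  0.0526] jaw 20.64 tilt [ 0.07 -0.02] F [ 2.2 -1.9 -0.4] M [-0.25 -0.21 -0.09] w 0.131 q6 -0.46
turn [0.06 0.04 0.04] shift cm [-0.03  0.01 -0.  ]
```

>>> {"api": "servo_tool", "payload": {
  "plan": [
    [0,0,0,0,0,0,0],
    [0,0,0,0,0,0,0],
    [0,0,0,0,0,0,0.4],
    [0,0,0,0,0,-0.3,0.4],
    [0,0,0,0,0,-3,0.4],
    [0,0,0,0,0,-7,0.6],
    [0,0,0,0,0,-11,1],
    [0,0,0,0,0,-15,1],
    [0,0,0,0,0,-17,1],
    [0,0,0,0,0,-17,1]
  ]
}}

```text
time: 9.0
eef_pos: [0.5939, -0.0023, 0.2271]
tcp_rot: [1.783, 2.577, 0.007]
force: [-0.1, 0.8, 0.2]
width: 0.997
```

```bash
python3 - <<'E'
from h import *
p,d,c,M=snap("wrist","w3.png"); W=cloud(d,c,M); z=W[...,2]
for n,lo,hi in(("plate",.0245,.0315),("web",.066,.08)):
    m=((z>lo)&(z<hi)).astype(np.uint8); k,l,st,ce=cv2.connectedComponentsWithStats(m); i=1+np.argmax(st[1:,4]); q=W[l==i]
    R=cv2.minAreaRect((q[:,:2]*1000).astype(np.float32)); print(n,len(q),np.round(np.nanmedian(q[:,2]),4),np.round(R[0],1),np.round(R[1],1),round(R[2],2),st[i])
    A=np.c_[q[:,:2],np.ones(len(q))]; print("tilt",np.linalg.lstsq(A,q[:,2],rcond=None)[0][:2])
go(.4785,.3106,.25,88)
E
```

```text
plate 13996 0.0279 [593.2  -2. ] [130.3 169.1] 20.69 [  194    92   121   142 13996]
tilt [0.00027955 0.00105441]
web 1094 0.0728 [592.8  -1.5] [11.8 99.4] 20.24 [ 248  129   13   95 1094]
tilt [7.60724527e-03 1.15571718e-05]
t 9.05 pos [ 0.5928 -0.0022  0.2239] jaw 20.66 tilt [ 0.24 -0.01] F [ 0.   1.1 -0.6] M [-0.05  0.03 -0.02] w 1.0 q6 -0.46
turn [  0.14   0.22 -67.34] shift cm [33.3   0.35 -2.67]
```

View pics/w3.png

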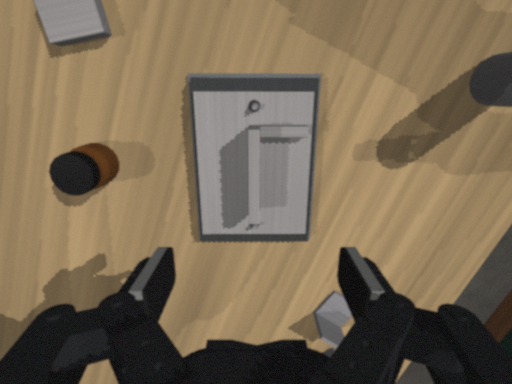

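Plate is flush (top at z 27.9 mm, level), with the pin showing in the hole at (254,106) and the jar upright. On to the tee.

>>> {"api": "servo_tool", "payload": {
  "plan": [
    [0,0,-6,2,0,-0.3,1],
    [0,0,-13,5.5,0,-0.6,1],
    [0,0,-20,9,0,-0.9,1],
    [0,0,-27,13,0.1,-1.2,1],
    [0,0,-34,17,0.2,-1.5,1],
    [0,0,-41,21,0.3,-1.8,1],
    [0,0,-48,25,0.3,-2,1],
    [0,0,-55,29,0.3,-2.3,1],
    [0,0,-62,32,0.3,-2.6,1],
    [0,0,-67.3,33.3,0.3,-2.6,1]
  ]
}}

```text
time: 10.05
eef_pos: [0.4753, 0.3126, 0.245]
tcp_rot: [-0.044, -3.137, 0.002]
force: [0.3, -0.4, 0.7]
width: 0.997
```

>>> {"api": "servo_tool", "payload": {
  "plan": [
    [0,0,0,0,0,0,1],
    [0,0,0,0,0,0,1],
    [0,0,0,0,0,0,1]
  ]
}}

```text
time: 10.35
eef_pos: [0.4776, 0.3093, 0.2465]
tcp_rot: [-0.06, -3.139, 0.002]
force: [0.7, -0.1, 0.5]
width: 0.998
```

```bash
python3 - <<'E'
from h import *
p,d,c,M=snap("wrist","w4.png"); W=cloud(d,c,M); z=W[...,2]
near=np.hypot(W[...,0]-.4785,W[...,1]-.3106)<.045
for n,lo,hi in(("base",.009,.018),("rib",.044,.056)):
    q=W[near&(z>lo)&(z<hi)]
    R=cv2.minAreaRect((q[:,:2]*1000).astype(np.float32)); print(n,len(q),np.round(np.nanmedian(q[:,2]),4),np.round(R[0],1),np.round(R[1],1),round(R[2],2))
go(.4785,.3106,.1,88)
E
```

```text
base 1334 0.0139 [479.5 311.6] [60.  50.4] 88.73
rib 502 0.0499 [479.1 311.4] [13.1 49.6] 88.18
t 10.4 pos [0.4778 0.3093 0.2469] jaw 87.8 tilt [-0.07 -0.06] F [ 0.   0.1 -0.6] M [-0.04  0.05 -0.02] w 0.998 q6 -1.06
turn [-0.06 -0.07 -0.2 ] shift cm [-0.09  0.15 14.69]
```

View pics/w4.png

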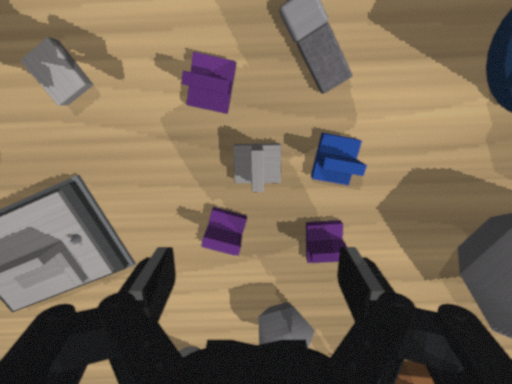

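Pic 7: the tee is at (257,165), grey with a central rib, and neighbours stand clear of the finger paths. Descend with jaws part open.

>>> {"api": "servo_tool", "payload": {
  "plan": [
    [0,0,-0.6,-0.1,0.2,3,0.3],
    [0,0,-0.6,-0.1,0.2,7,0.3],
    [0,0,-0.6,-0.1,0.2,11,0.3],
    [0,0,-0.6,-0.1,0.2,15,0.3],
    [0,0,-0.6,-0.1,0.2,17.5,0.3],
    [0,0,-0.6,-0.1,0.2,18.5,0.3],
    [0,0,-0.6,-0.1,0.2,19,0.3],
    [0,0,-0.6,-0.1,0.2,19,0.3]
  ]
}}

```text
time: 11.2
eef_pos: [0.4793, 0.3122, 0.0585]
tcp_rot: [0.041, 3.14, 0.001]
force: [0.8, -0.2, 0.7]
width: 0.65
```

```bash
python3 -c "
from h import *
go(.4793,.3115,.0345,88.4)"
```

```text
t 11.2 pos [0.4793 0.3122 0.0585] jaw 88.49 tilt [0.06 0.03] F [ 0.8 -0.2  0.7] M [-0.01  0.04 -0.01] w 0.65 q6 -1.07
turn [0.04 0.06 0.09] shift cm [ 0.   -0.08  2.4 ]
```

>>> {"api": "servo_tool", "payload": {
  "plan": [
    [0,0,0,0,0,1,0.3],
    [0,0,0,0,0,2,0.3],
    [0,0,0,0,0,2.4,0.3],
    [0,0,0,0,0,2.4,0],
    [0,0,0,0,0,2.4,-1],
    [0,0,0,0,0,2.4,-1],
    [0,0,0,0,0,2.4,-1],
    [0,0,0,0,0,2.4,-1],
    [0,0,0,0,0,2.4,-1]
  ],
  "grip_force": 50
}}

```text
time: 12.1
eef_pos: [0.479, 0.3126, 0.0344]
tcp_rot: [0.04, 3.14, 0.001]
force: [-0.3, -0.2, 1.4]
width: 0.157
```

```bash
python3 -c "
from h import *
go(.4793,.3115,.17,88.4)"
```

```text
t 12.1 pos [0.479  0.3126 0.0344] jaw 88.55 tilt [0.06 0.04] F [-0.3 -0.2  1.4] M [-0.07 -0.07  0.06] w 0.157 q6 -1.07
turn [0.04 0.06 0.15] shift cm [ -0.05  -0.1  -13.56]
```

>>> {"api": "servo_tool", "payload": {
  "plan": [
    [0,0,0,0,0,-3,-1],
    [0,0,0,0,0,-7,-1],
    [0,0,0,0,0,-10.5,-1],
    [0,0,-3,-2,-4,-11.5,-1],
    [0,0,-6,-4,-8,-11.5,-1],
    [0,0,-10,-6.3,-12,-11.5,-1],
    [0,0,-14,-8.4,-16,-11.5,-1],
    [0,0,-17,-10.5,-20,-11.5,-1],
    [0,0,-20,-12.5,-24,-11.5,-1],
    [0,0,-22,-14,-27,-11.5,-1]
  ]
}}

```text
time: 13.1
eef_pos: [0.612, 0.0362, 0.1477]
tcp_rot: [0.56, -3.09, 0.0]
force: [1.0, 0.6, -2.9]
width: 0.162
```

>>> {"api": "servo_tool", "payload": {
  "plan": [
    [0,0,0,-1,-2,0,-1],
    [0,0,0,-1.4,-2.5,0,-1],
    [0,0,0,-1.4,-2.5,0,-1],
    [0,0,0,-1.4,-2.5,0,-1]
  ]
}}

```text
time: 13.5
eef_pos: [0.6328, 0.0215, 0.1481]
tcp_rot: [0.561, -3.089, -0.002]
force: [0.2, 0.4, -1.9]
width: 0.16
```

```bash
python3 -c "
from h import *
go(.6256,.0135,.0624,110.6)"
```

```text
t 13.5 pos [0.6328 0.0215 0.1481] jaw 110.6 tilt [-0.1   0.05] F [ 0.2  0.4 -1.9] M [0.02 0.01 0.03] w 0.16 q6 -1.99
turn [ 0.08 -0.08 -0.  ] shift cm [ 0.94 -0.5   8.57]
```

>>> {"api": "servo_tool", "payload": {
  "plan": [
    [0,0,0,0.5,-0.3,1,-1],
    [0,0,0,0.9,-0.5,3,-1],
    [0,0,0,0.9,-0.5,5,-1],
    [0,0,0,0.9,-0.5,6.2,-1],
    [0,0,0,0.9,-0.5,7,-1],
    [0,0,0,0.9,-0.5,7.5,-1],
    [0,0,0,0.9,-0.5,7.5,-1],
    [0,0,0,0.9,-0.5,7.5,-1]
  ]
}}

```text
time: 14.3
eef_pos: [0.6275, 0.0126, 0.0747]
tcp_rot: [-0.56, 3.09, -0.001]
force: [-0.1, -0.2, -1.9]
width: 0.155
```

```bash
python3 - <<'E'
from h import *
go(.6256,.0135,.0624,110.6)
p,d,c,M=snap("wrist","w5.png"); H=np.array(c["hand_eye"]); T=cloud(d,c,H)*1000; np.savez("w5.npz",p=p,d=d)
go(.6256,.0135,.0624,110.6)
E
```

```text
t 14.3 pos [0.6275 0.0126 0.0747] jaw 110.55 tilt [ 0.09 -0.  ] F [-0.1 -0.2 -1.9] M [ 0.02  0.04 -0.07] w 0.155 q6 -2.0
turn [-0.04  0.08 -0.05] shift cm [0.14 0.15 1.23]
t 14.35 pos [0.6276 0.0126 0.0749] jaw 110.55 tilt [ 0.12 -0.  ] F [ 0.1 -0.  -2.3] M [-0.01 -0.01  0.02] w 0.16 q6 -2.0
turn [-0.04  0.11 -0.05] shift cm [0.16 0.16 1.25]
```

View pics/w5.png

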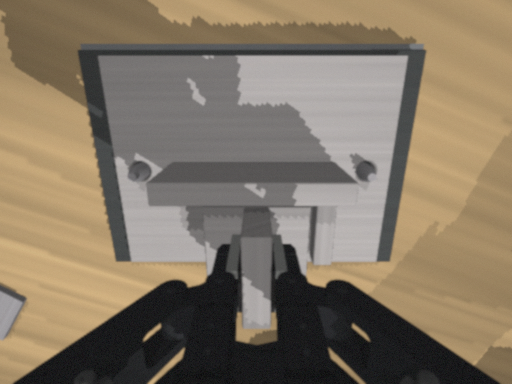

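Pic 8: both pins show through the plate (139,172), (367,172). The tee base spans columns 205–312, left of the stop at 315 and in front of the web. Lower it.

>>> {"api": "servo_tool", "payload": {
  "plan": [
    [0,0,0,0,0,0.4,-1],
    [0,0,0,0,0,0.8,-1],
    [0,0,0,0,0,1.1,-1],
    [0,0,0,0,0,1.25,-1],
    [0,0,0,0,0,1.3,-1],
    [0,0,0,0,0,1.3,-1]
  ]
}}

```text
time: 14.95
eef_pos: [0.6274, 0.0125, 0.0624]
tcp_rot: [-0.56, 3.09, -0.001]
force: [-2.6, 0.3, 4.8]
width: 0.155
```

```bash
python3 -c "
from h import *
go(.6192,.0164,.0624,110.6)"
```

```text
t 14.95 pos [0.6274 0.0125 0.0624] jaw 110.55 tilt [ 0.09 -0.  ] F [-2.6  0.3  4.8] M [0.02 0.45 0.01] w 0.155 q6 -2.0
turn [-0.04  0.08 -0.05] shift cm [ 0.63  0.65 -0.  ]
```

>>> {"api": "servo_tool", "payload": {
  "plan": [
    [0,0,0,0.15,0.15,0,-1],
    [0,0,0,0.3,0.3,0,-1],
    [0,0,0,0.45,0.45,0,-1],
    [0,0,0,0.55,0.55,0,-1],
    [0,0,0,0.6,0.6,0,-1],
    [0,0,0,0.65,0.65,0,-1],
    [0,0,0,0.65,0.65,0,-1]
  ]
}}

```text
time: 15.65
eef_pos: [0.62, 0.0162, 0.0624]
tcp_rot: [-0.559, 3.087, -0.002]
force: [2.4, -0.3, 5.2]
width: 0.16
```

```bash
cat >> h.py <<'E'
def tf():
    s=r.read_state(); R=Ro.from_rotvec(s["tcp_rot"]).as_matrix(); print("F tool",np.round(R.T@s["force"],1),"M tool",np.round(R.T@s["moment"],2))
E
python3 -c "
from h import *
go(.6192,.0164,.0624,110.6);tf()"
```

```text
t 15.65 pos [0.62   0.0162 0.0624] jaw 110.54 tilt [ 0.25 -0.02] F [ 2.4 -0.3  5.2] M [-0.05 -0.19  0.02] w 0.16 q6 -1.99
turn [-0.11  0.23 -0.06] shift cm [0.07 0.04 0.  ]
F tool [-2.2 -1.2 -5.2] M tool [ 0.11 -0.16 -0.02]
```

>>> {"api": "servo_tool", "payload": {
  "plan": [
    [0,0,0,0.04,0.04,0,-1],
    [0,0,0,0.08,0.08,0,-1],
    [0,0,0,0.12,0.12,0,-1],
    [0,0,0,0.12,0.12,0,-1],
    [0,0,0,0.12,0.12,0,-1]
  ]
}}

```text
time: 16.15
eef_pos: [0.6192, 0.0161, 0.0625]
tcp_rot: [-0.559, 3.086, -0.004]
force: [4.0, -3.3, 4.8]
width: 0.158
```

```bash
python3 -c "
from h import *
go(.6192,.0164,.0624,110.6);tf()"
```

```text
t 16.15 pos [0.6192 0.0161 0.0625] jaw 110.53 tilt [ 0.36 -0.1 ] F [ 4.  -3.3  4.8] M [-0.43 -0.64 -0.06] w 0.158 q6 -1.99
turn [-0.22  0.3  -0.07] shift cm [-0.01  0.03  0.01]
F tool [-2.6 -4.5 -4.7] M tool [ 0.62 -0.45  0.06]
```

>>> {"api": "servo_tool", "payload": {
  "plan": [
    [0,0,0,0.05,0.03,0,-1],
    [0,0,0,0.1,0.06,0,-1],
    [0,0,0,0.15,0.1,0,-1],
    [0,0,0,0.2,0.1,0,-1],
    [0,0,0,0.2,0.1,0,-1],
    [0,0,0,0.2,0.1,0,-1]
  ]
}}

```text
time: 16.75
eef_pos: [0.6183, 0.0159, 0.0626]
tcp_rot: [-0.558, 3.083, -0.007]
force: [8.2, -4.8, 2.5]
width: 0.16
```

```bash
python3 -c "
from h import *
go(.6192,.0164,.0624,110.6);tf()"
```

```text
t 16.75 pos [0.6183 0.0159 0.0626] jaw 110.52 tilt [ 0.54 -0.15] F [ 8.2 -4.8  2.5] M [-0.6  -1.16  0.06] w 0.16 q6 -1.99
turn [-0.33  0.45 -0.08] shift cm [-0.1   0.02  0.02]
F tool [-6.  -7.4 -2.4] M tool [ 0.97 -0.87 -0.06]
```

>>> {"api": "servo_tool", "payload": {
  "plan": [
    [0,0,0,0.06,0.03,0.02,-1],
    [0,0,0,0.12,0.06,0.04,-1],
    [0,0,0,0.18,0.08,0.05,-1],
    [0,0,0,0.18,0.08,0.05,-1],
    [0,0,0,0.18,0.08,0.05,-1]
  ]
}}

```text
time: 17.25
eef_pos: [0.6182, 0.0159, 0.0627]
tcp_rot: [-0.558, 3.078, -0.008]
force: [12.6, -3.7, 1.0]
width: 0.157
```

```bash
python3 - <<'E'
from h import *
go(.6192,.0164,.0624,110.6);tf()
p,d,c,M=snap("wrist","w6.png"); W=cloud(d,c,M)
cv2.imwrite("pics/w6c.png",cv2.resize(cv2.imread("pics/w6.png")[130:360,120:400],None,fx=2.6,fy=2.6,interpolation=cv2.INTER_CUBIC))
tf()
E
```

```text
t 17.25 pos [0.6182 0.0159 0.0627] jaw 110.53 tilt [ 0.81 -0.16] F [12.6 -3.7  1. ] M [-0.63 -1.78  0.07] w 0.157 q6 -1.99
turn [-0.43  0.7  -0.07] shift cm [-0.11  0.01  0.03]
F tool [-10.5  -7.9  -0.8] M tool [ 1.22 -1.45 -0.07]
F tool [-10.7  -6.8  -2.5] M tool [ 1.17 -1.45 -0.07]
```

View pics/w6c.png

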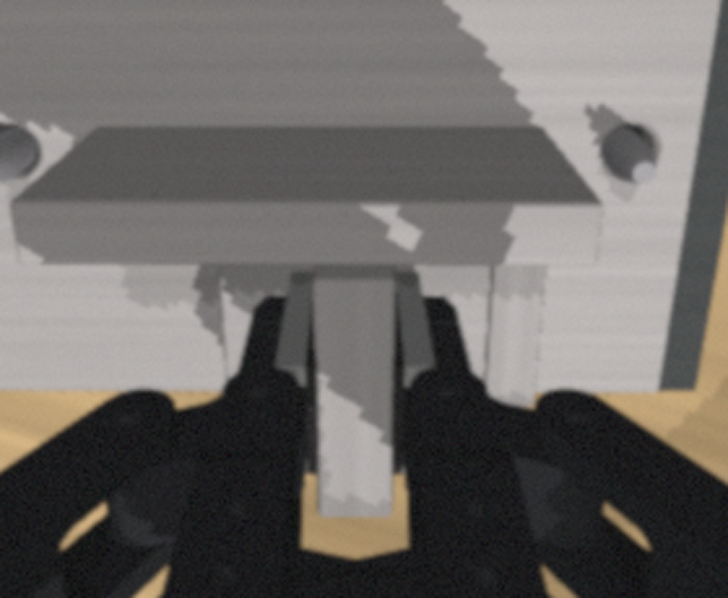

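Pic 9 (crop): the rib end is against the web, the base edge sits on the side stop (dark contact line at column 490), and the pins are through the holes. I'll firm up the y push and trim the slight tilt.

>>> {"api": "servo_tool", "payload": {
  "plan": [
    [-0.1,0.2,0,0,0.05,0.02,-1],
    [-0.3,0.4,0,0,0.1,0.03,-1],
    [-0.4,0.6,0,0,0.15,0.05,-1],
    [-0.4,0.7,0,0,0.15,0.05,-1],
    [-0.4,0.7,0,0,0.15,0.05,-1],
    [-0.4,0.7,0,0,0.15,0.05,-1]
  ]
}}

```text
time: 17.9
eef_pos: [0.6182, 0.0159, 0.0625]
tcp_rot: [-0.559, 3.09, -0.005]
force: [12.4, -7.1, 2.2]
width: 0.153
```

```bash
python3 - <<'E'
from h import *
go(.6192,.0164,.0624,110.6);tf()
p,d,c,M=snap("wrist","w7.png"); W=cloud(d,c,M); z=W[...,2]; tf()
m=((z>.066)&(z<.08)).astype(np.uint8); k,l,st,ce=cv2.connectedComponentsWithStats(m)
for i in 1+np.argsort(-st[1:,4])[:2]:
    q=W[l==i]; R=cv2.minAreaRect((q[:,:2]*1000).astype(np.float32)); print("web/rib",len(q),np.round(R[0],1),np.round(R[1],1),round(R[2],2),np.round(np.nanmedian(q[:,2]),4))
q=W[(z>.0245)&(z<.0315)&(np.hypot(W[...,0]-.593,W[...,1]+.002)<.12)]
print("plate",cv2.minAreaRect((q[:,:2]*1000).astype(np.float32)),np.median(q[:,2]),np.linalg.lstsq(np.c_[q[:,:2],np.ones(len(q))],q[:,2],rcond=None)[0][:2])
p,d,c,M=snap("top","t2.png"); W=cloud(d,c,M); q=W[(W[...,2]>.05)&(W[...,2]<.07)&(np.hypot(W[...,0]-.41,W[...,1]+.068)<.05)]; print("jar",len(q),np.median(q,0)); go(0,0,0,0); tf()
E
```

```text
t 17.9 pos [0.6182 0.0159 0.0625] jaw 110.5 tilt [ 0.09 -0.18] F [12.4 -7.1  2.2] M [-1.14 -2.1   0.1 ] w 0.153 q6 -1.99
turn [-0.2   0.03 -0.1 ] shift cm [-0.11  0.01  0.01]
F tool [ -9.1 -11.   -2.1] M tool [ 1.81 -1.56 -0.09]
F tool [ -9.2 -10.6  -2.1] M tool [ 1.77 -1.55 -0.06]
web/rib 10375 [615.6   7.1] [ 62.7 100.1] 20.53 0.0731
web/rib 1 [618.1  -4.3] [0. 0.] 0.0 0.066
plate ((592.75244140625, -1.5889816284179688), (130.49288940429688, 171.59878540039062), 20.64124870300293) 0.027906395710598858 [0.00017352 0.00087849]
jar 122 [ 0.40214815 -0.07867795  0.05990681]
t 18.0 pos [0.6182 0.0159 0.0625] jaw 110.5 tilt [ 0.1  -0.18] F [12.6 -6.5  2.4] M [-1.2  -2.15  0.15] w 0.155 q6 -1.99
turn [ -0.19  -0.09 -69.5 ] shift cm [58.46 20.18  6.15]
F tool [ -9.5 -10.5  -2.4] M tool [ 1.88 -1.59 -0.15]
```

```bash
python3 -c "
from h import *
hand_in(); tf()"
```

```text
the job is handed in; nothing more can be done
the job is handed in; nothing more can be done
```

The plate is seated over both bed pins and was let go. The grey tee is held in the corner, pushed onto the web and the side stop, and the job is handed in at about 18 s of the 72 s allowed. `hand_in` gives no verdict, so the result rests on the checks below, taken just before hand-in.

- **Plate:** its upper face is at z = 27.9 mm, as it should be when flush on the 20 mm bed. It is level within about 1 mrad and within 1 mm of the bed centre. Its yaw of 20.6° matches the bed's.
- **Tee:** the push measures about 9 N toward the web and 10.5 N toward the stop. Across the web and rib I measured 62.7 mm against 62 mm for full contact, and the tool is square to the plate within about 0.2° and tilted about 0.2°. I did not measure the two contact forces separately.
- **Jar:** its cap is still at 60 mm, so it is standing. The measured position is about 13 mm off the first reading, on far fewer pixels (122 against 315). I put that down to the arm hiding part of it, but did not confirm it.

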